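# Centre-punch a drawer front for its new handle

### The job

The drawer front with the red cross needs a punch dent for its new handle screw: slide it flat along the worktop, without lifting it, until the red cross sits exactly under the tip of the green hand punch. Let go of it, press the punch's black knob down until the tip meets the cross, then let the punch spring back up and leave the front lying there under the tip. Leave the other drawer front, the one with the blue cross, where it is.

Things in the scene. Friction and masses are not known exactly. Their poses are not given: they have to be found in the camera images.
- front: Cream drawer front with brown long edges and a red cross: slab 200 (x) x 56 (y) x 18 (z) mm, about 0.18 kg, loose, flat on the worktop. Origin: centre of its underside; x along its length to the end with the cross, z up. Grip it across its 56 mm width near the other end, e.g. at x = -65 mm, clear of the punch stand.
- front_mark (a point): Centre of the red cross, on the top face of the front: at (62, 8, 18) mm in the front's frame. Its lines are 4 mm wide: one runs across the full width, the other is 72 mm long, parallel to the long edges.
- press: Green punch stand, fixed. Origin: on the worktop straight below the tip; x points from there back to the column. Foot 25 mm high, 130 wide, x = 120 to 230 mm; column 36 mm thick, 165 high at x = 170; overhanging arm 34 wide, z = 105 to 145; round head 44 mm thick, z = 95 to 150, around the punch. In front of the foot (x below 120) the worktop is bare: the front slides in there.
- punch_tip (a point): Tip of the steel punch (5 mm wide, pointing down); 40 mm above the worktop when up, so 22 mm above the top face of a front lying below it. It only moves up and down.
- punch_knob (a point): Centre of the flat top of the black knob on the punch: 48 mm diameter, 205 mm above the worktop when up, straight above the tip. Press down on it from above.
- punch (a joint): Downward travel of the punch in m: 0 up (rest), 0.022 tip touching a front lying below it, 0.028 end stop. A spring returns it: about 2.5 N to start, 8 N at 0.022.
- other_front: The same kind of drawer front, same size and frame, with a blue cross. Not to be moved.
There are look-alikes about, which are no part of the job. What is shaped like the front but turquoise is not meant.

How it is judged:
By the outcome, as a careful person would: the job done as asked, in the order asked, and still so for the second after the job is handed in, with the robot touching nothing.
It also fails if it takes over 54 s, if anything falls off the work surface, if the arm or the gripper's body presses on something with over 40 N, if the wrist force passes 120 N, or if a joint passes its speed limit or range.

### The arm

A 6-joint arm with a two-finger parallel gripper is mounted at the origin on the work surface. World frame = base frame: x ahead of the robot, y to its left, z up, the work surface at z = 0. Lengths are in m, angles in rad, forces in N, time in s.
With the tool pointing down it reaches from about 0.325 to 0.925 m from the base axis. Payload 3.1 kg.
Tool frame: the origin (TCP) lies at the centre of the arm's flange, where the gripper is bolted on; the fingertips stand 173 mm ahead of it and the grasp point (between the pads) lies 155 mm ahead of it; z points along the fingers, y is the line along which they close (so a half turn about z gives the same grasp; the last joint's range is limited). The gripper opens to 85 mm and grips with 20 to 120 N. Pads are 22 mm wide; open, the fingers measure 114 mm over their backs; the gripper's body (76 mm by 85 mm) begins 54 mm behind the grasp point. The pads swing forward as they close: fully open they stand 13 mm farther back than shut.
Start: joints at [1.151, 0.217, 1.613, -0, 1.311, -0.112], TCP at [0.189, 0.596, 0.405] pointing down, gripper open.
Joint ranges: [-2.75, 2.75], [-0.78, 2.1], [0.31, 2.55], [-1.13, 4.27], [0.13, 2.63], [-2.58, 2.58]. Speed limits (rad/s): [2.79, 2.79, 3.14, 3.14, 3.14, 3.14].

### API

Orientations are given as a rotation vector (axis times angle).
In Python, from rig import telemetry, viewer, ctrl gives the robot as it stands.
- The arm moves only by the shell command python3 -m inch 'ROWS' [OPENING] [FORCE]. ROWS is JSON, a list of rows, each a list of 4 numbers: the shift along the tool's x, y, z in m, then the turn about the tool's z in rad. A call has 1 to 20 rows; each row shifts and turns the commanded pose from where the row before left it, along the tool's axes as they then stand; what a row does not reach is not made up. A row lasts 1/10 s, in which the tool goes at most 50 mm and 8.59 degrees, less where a joint would pass 70% of its speed; a pose out of reach is approached as far as the arm can. A call with a gripper value outside its range is refused whole. OPENING is the finger opening in m, from 0 to 0.0854, set as the call begins (- or left out, the last holds). The fingers move at their own pace and stop on an object; FORCE is the grip in N (left out, the last holds). Time passes only in rows, so rows that do not move let the fingers close. It gives the time, the measured TCP pose, the force, the opening and the grip force at its end, in the units of the state.
- telemetry.get_obs(): the state, without advancing time (a new reading comes with each control period).
- viewer.camera(name): name is "scene" or "top" or "wrist"; returns a dict with "img" (420x560x3 uint8, blue, green, red), "camera_matrix" (3x3 intrinsics, pixels), "k1" (the pictures are not rectified: a ray, as slopes to the right and down, at radius r is drawn at 1 + k1 r^2 times it, then the intrinsics apply), "rvec" (rotation vector, rad) and "tvec" (3), from world to camera coordinates, as OpenCV has them; the wrist camera has in their place "hand_eye" (4x4, takes a point from camera to tool coordinates, whose origin is the TCP and whose axes are the flange's). Camera axes: x right, y down, z forward; pixel columns grow to the right and rows downward; lengths in m; the calibration is good to about 2 mm. A picture is of the moment at which its call begins: read the wrist's pose just before it. There is no depth.
- ctrl.finish_job(): hands the job in; it is judged then, once.
Trained networks look in a picture, given as the dict that the camera call returned (one of the last four; its "shot" number tells which), for a name from the list of things; names that differ only in an ending like _2 or _b are one class to them, and where a whole thing is asked for, a point or a joint stands for the part that bears it (a point fixed in the world has none). Each returns a list of dicts, best first, with "conf" (0 to 1); they miss things now and then, are a little off and sometimes report something else, mostly with a low value. They report only what shows in the picture. A call takes as long as a camera call. They do not tell look-alikes from the thing itself.
- viewer.find_in(picture, target): "extent" ([left, top, right, bottom] in pixels, round what is visible of it).
- viewer.silhouettes(picture, target): "region" (420x560 bool, what is visible of it) and "extent" ([left, top, right, bottom] in pixels, round what is visible of it).
The state is a dict: "time": time; "qpos": joint angles; "joint_velocities": joint speeds; "joint_efforts": joint torques, N m; "tool_pos": TCP position; "eef_rot": TCP orientation; "contact_force": force on the tool from outside, world axes, zero at the start; "wrist_torque": the same for the moment, N m; "width": opening from 0.0 (shut) to 1.0 (fully open); "grasp_force": force on a finger pad.
Only numpy, scipy, OpenCV 4.12 (cv2) and the standard library are available. Lean on these libraries where they do the work, as an engineer would, in place of code of your own. Each camera call takes 0.05 s, during which the arm holds its last target. There are 200 camera calls.

## Working session

There is one attempt and no reset: what is moved stays moved. The work goes in short steps, Python scripts to look and compute and a shell command to move; the robot and the scene stay as the last step left them, time stands still between calls to the robot, and variables do not carry over. Pictures are saved under pics/ and viewed, at most 10 in all, crops included, and the job is handed in when it is done.

```bash
mkdir -p pics; ls
python3 - <<'E'
from rig import telemetry, viewer, ctrl
import cv2, numpy as np
o=telemetry.get_obs(); print({k:np.round(v,3).tolist() for k,v in o.items()})
ims=[]
for n in ["scene","top"]:
    p=viewer.camera(n); cv2.imwrite(f"pics/{n}0.png",p["img"])
    print(n,p["camera_matrix"].tolist(),p["k1"],p["rvec"],p["tvec"])
    for t in ["front","other_front","press","punch_knob","punch_tip","front_mark"]:
        print(t,[(np.round(d["extent"]).tolist(),round(d["conf"],2)) for d in viewer.find_in(p,t)])
E
```

```text
pics
{'time': 0.0, 'qpos': [1.151, 0.218, 1.615, -0.0, 1.311, -0.112], 'joint_velocities': [-0.001, 0.0, -0.001, -0.001, 0.0, 0.001], 'joint_efforts': [0.001, -39.686, -30.385, -0.0, 0.01, 0.0], 'tool_pos': [0.189, 0.595, 0.403], 'eef_rot': [-0.482, -3.104, 0.004], 'contact_force': [-0.044, 0.833, 0.069], 'wrist_torque': [-0.043, 0.005, -0.04], 'grasp_force': 0.0, 'width': 1.0}
scene [[452.8198418851863, 0.0, 289.8947226982866], [0.0, 452.8198418851863, 204.62221257170458], [0.0, 0.0, 1.0]] -0.1335121751041543 [ 1.2884785   2.42635826 -0.8038043 ] [ 0.24692083 -0.22504573  1.38775489]
front [([340.0, 274.0, 383.0, 359.0], 0.7)]
other_front [([170.0, 187.0, 245.0, 228.0], 0.73), ([341.0, 273.0, 382.0, 358.0], 0.28)]
press [([164.0, 222.0, 249.0, 368.0], 0.61)]
punch_knob []
punch_tip [([221.0, 219.0, 247.0, 269.0], 0.77)]
front_mark [([340.0, 272.0, 382.0, 358.0], 0.67), ([362.0, 217.0, 439.0, 248.0], 0.61)]
top [[483.70914576268467, 0.0, 279.8468943690976], [0.0, 483.70914576268467, 206.09629782717246], [0.0, 0.0, 1.0]] -0.11544226320345767 [ 2.19573398 -2.16726137  0.13214972] [0.00584548 0.45924815 1.09430957]
front [([150.0, 130.0, 194.0, 217.0], 0.6), ([131.0, 249.0, 222.0, 307.0], 0.58)]
other_front [([348.0, 151.0, 408.0, 231.0], 0.65)]
press [([262.0, 46.0, 320.0, 148.0], 0.62)]
punch_knob [([289.0, 115.0, 312.0, 137.0], 0.94), ([262.0, 44.0, 322.0, 147.0], 0.75)]
punch_tip [([285.0, 117.0, 310.0, 142.0], 0.93)]
front_mark [([133.0, 250.0, 221.0, 309.0], 0.65), ([147.0, 132.0, 193.0, 219.0], 0.59)]
```

View pics/top0.png

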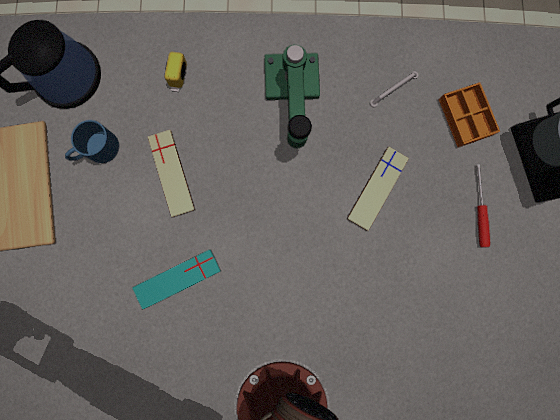

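View pics/scene0.png

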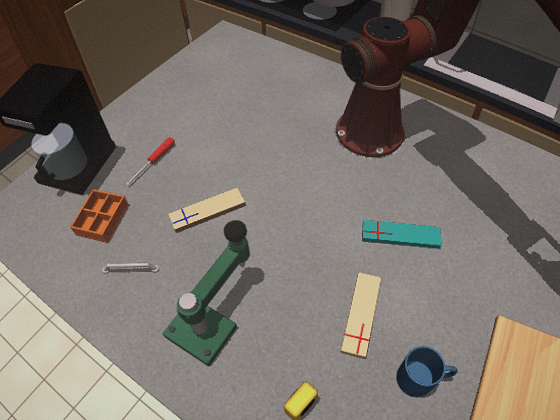

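Candidates (top picture): cream with red cross at (171,173), turquoise with red cross at (177,279), cream with blue cross at (378,189). The one at (171,173) fits: it is cream and its cross is red. The punch stand is at (292,95), with its knob at (300,126).

```bash
cat > h.py <<'E'
from rig import telemetry, viewer, ctrl
import cv2, numpy as np
from scipy.spatial.transform import Rotation as R
def cam(p, pose=None):
    """K, dist, world->cam R, t"""
    K=np.array(p["camera_matrix"]); D=np.array([p["k1"],0,0,0.])
    if "hand_eye" in p:
        T=np.eye(4); T[:3,:3]=R.from_rotvec(pose["eef_rot"]).as_matrix(); T[:3,3]=pose["tool_pos"]
        M=np.linalg.inv(T@np.array(p["hand_eye"])); return K,D,M[:3,:3],M[:3,3]
    return K,D,cv2.Rodrigues(np.array(p["rvec"]))[0],np.array(p["tvec"]).ravel()
def rays(c,uv):
    K,D,Rm,t=c; n=cv2.undistortPoints(np.float64(uv).reshape(-1,1,2),K,D).reshape(-1,2)
    return -Rm.T@t, np.c_[n,np.ones(len(n))]@Rm
def at_z(c,uv,z):
    o,d=rays(c,uv); return o+d*((z-o[2])/d[:,2])[:,None]
def px(c,X):
    return cv2.projectPoints(np.float64(X).reshape(-1,1,3),cv2.Rodrigues(c[2])[0],c[3],c[0],c[1])[0].reshape(-1,2)
def rect(c,mask):
    """front pose from mask of its top face: centre, long axis angle, sizes"""
    q=max(cv2.findContours(mask.astype(np.uint8),cv2.RETR_EXTERNAL,cv2.CHAIN_APPROX_NONE)[0],key=cv2.contourArea).reshape(-1,2)
    w=at_z(c,q,0.018)[:,:2]; (cx,cy),(a,b),_=r=cv2.minAreaRect(np.float32(w*1000))
    return np.array(r[0]),r[1],r[2],cv2.boxPoints(r)
def red(img): 
    b,g,r=[img[...,i].astype(int) for i in range(3)]; return (r-g>50)&(r-b>50)
E
python3 - <<'E'
from h import *
for n in ["top","scene"]:
    p=viewer.camera(n); c=cam(p); img=p["img"]
    e=[d["extent"] for d in viewer.find_in(p,"front")]
    x0,y0,x1,y1=(140,120,205,225) if n=="top" else (335,265,390,365)
    b,g,r=[img[...,i].astype(int) for i in range(3)]
    m=((r-b>22))&(r>110)
    s=np.zeros_like(m); s[y0:y1,x0:x1]=m[y0:y1,x0:x1]
    print(n,s.sum(),[np.round(v,1).tolist() if not isinstance(v,float) else v for v in rect(c,s)])
    rm=np.zeros_like(m); rm[y0:y1,x0:x1]=red(img)[y0:y1,x0:x1]
    ys,xs=np.nonzero(rm); w=at_z(c,np.c_[xs,ys],0.018)*1000; print("red",len(xs),w.mean(0).round(1))
    cv2.imwrite(f"pics/{n}m.png",s.astype(np.uint8)*255)
    if n=="top": A=cv2.resize(img[120:225,140:205],None,fx=5,fy=5,interpolation=cv2.INTER_CUBIC)
    kx=(280,105,325,160) if n=="top" else (212,212,262,290)
    B=cv2.resize(img[kx[1]:kx[3],kx[0]:kx[2]],None,fx=5,fy=5,interpolation=cv2.INTER_CUBIC)
    if n=="top": B0=B
    for d in viewer.silhouettes(p,"punch_knob"): print(n,"knob",d["extent"],d["conf"],d["region"].sum())
H=max(A.shape[0],B0.shape[0]+0,B.shape[0])
cv2.imwrite("pics/crop1.png",np.hstack([cv2.copyMakeBorder(i,0,H-i.shape[0],0,4,cv2.BORDER_CONSTANT) for i in (A,B0,B)]))
E
```

```text
top 1978 [[535.2, 270.1], [200.7, 57.8], 18.52851676940918, [[430.8999938964844, 265.6000061035156], [449.29998779296875, 210.8000030517578], [639.5, 274.5], [621.0999755859375, 329.3999938964844]]]
red 86 [593.5 292.9  18. ]
top knob [288.7, 116.1, 314.1, 138.3] 0.57 446
scene 2071 [[538.0, 267.0], [202.0, 57.9], 18.574193954467773, [[433.0, 262.29998779296875], [451.3999938964844, 207.3000030517578], [643.0, 271.70001220703125], [624.5, 326.6000061035156]]]
red 128 [595.2 290.5  18. ]
scene knob [223.4, 218.4, 246.9, 264.6] 0.56 440
```

View pics/crop1.png

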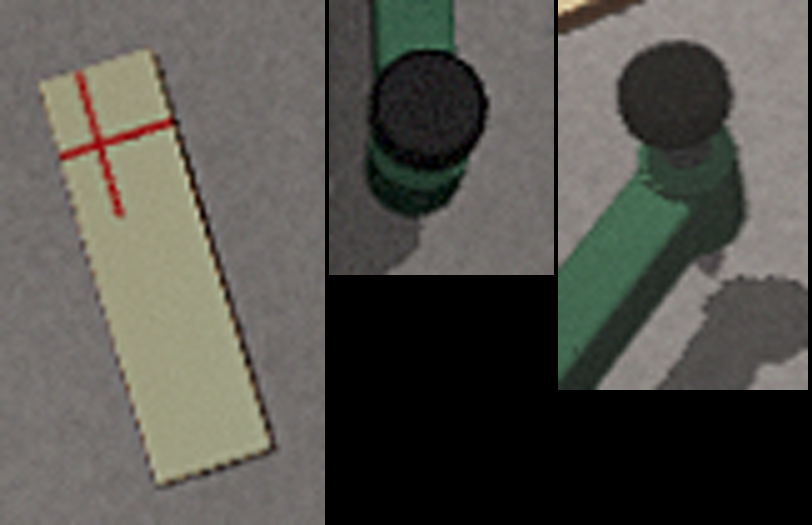

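The crop confirms a cream front with a red cross. The middle and right panels show the knob, and in the scene view the tip at about (242,266).

```bash
cat > knob.py <<'E'
from h import *
from scipy.optimize import least_squares
a=np.linspace(0,2*np.pi,60)
def fit(c,img,x0,roi):
    # edge profile: knob dark (max channel<45?) mask vs projected disc stack z=.205 and below
    g=img.max(2).astype(float); return g
if __name__=="__main__":
    C={}
    for n in ["top","scene"]:
        p=viewer.camera(n); c=C[n]=cam(p); img=p["img"]
        u,v=(299,126) if n=="top" else (235,231)
        sub=img[v-18:v+19,u-18:u+19].astype(int)
        k=(sub.max(2)<75)&(sub.max(2)-sub.min(2)<14)
        q=max(cv2.findContours(k.astype(np.uint8),cv2.RETR_EXTERNAL,cv2.CHAIN_APPROX_NONE)[0],key=cv2.contourArea).reshape(-1,2)+[u-18,v-18]
        print(n,q.min(0),q.max(0))
        # disc hull for axis XY: cylinder z .205 to .205-h
        def hull(t):
            X=np.r_[[[t[0]+.024*np.cos(s),t[1]+.024*np.sin(s),z] for z in (.205,.205-t[2]) for s in a]]
            return cv2.convexHull(px(c,X).astype(np.float32))
        qq=q[q[:,1]<(v+2 if n=="scene" else v+4)]
        f=lambda t:[cv2.pointPolygonTest(hull([*t,.012]),(float(x),float(y)),True)-.5 for x,y in qq]
        w0=at_z(c,[[u,v]],.205)[0][:2]
        r=least_squares(f,w0,diff_step=1e-3,loss="soft_l1"); print(n,"axis",(r.x*1000).round(1),"rms",np.sqrt(np.mean(np.square(f(r.x)))).round(2))
    print("tip scene",at_z(C["scene"],[[242.4,266.5]],.040)*1000)
    print("coltop",at_z(C["top"],[[295,53]],.165)*1000, at_z(C["scene"],[[188,299]],.165)*1000)
    print("cams",[(-c[2].T@c[3]).round(3) for c in C.values()])
E
python3 knob.py
```

```text
top [281 108] [311 144]
top axis [607.1 -11.7] rms 3.86
scene [224 220] [246 245]
scene axis [606.8 -20.1] rms 0.4
tip scene [[604.61654734 -22.15966943  40.        ]]
coltop [[769.33936412 -13.0693525  165.        ]] [[770.63106118 -15.29609668 165.        ]]
cams [array([0.349, 0.036, 1.134]), array([0.958, 0.373, 0.99 ])]
```

```bash
sed -i 's/(sub.max(2)<75)/(sub.max(2)<(45 if n=="top" else 75))/' knob.py; python3 knob.py | head -4
```

```text
top [288 115] [311 139]
top axis [599.6 -20.7] rms 0.48
scene [224 220] [246 245]
scene axis [606.9 -19.9] rms 0.4
```

```bash
python3 -m inch '[[0,0,0,-0.126],[0,0,0,-0.126],[0,0,0,-0.126],[0,0,0,-0.126],[0,0,0,-0.126],[-0.0115,-0.03,0.005,0],[-0.0115,-0.03,0.005,0],[-0.0115,-0.03,0.005,0],[-0.0115,-0.03,0.005,0],[-0.0115,-0.03,0.005,0],[-0.0115,-0.03,0.005,0],[-0.0115,-0.03,0.005,0],[-0.0115,-0.03,0.005,0],[-0.0115,-0.03,0.005,0],[-0.0115,-0.03,0.005,0],[-0.0115,-0.03,0.005,0],[-0.0115,-0.03,0.005,0],[-0.0115,-0.03,0.005,0],[-0.0115,-0.03,0.005,0]]' && python3 -m inch '[[0,0,0,0],[0,0,0,0]]'
cat > wr.py <<'E'
from h import *
import sys
o=telemetry.get_obs(); p=viewer.camera("wrist"); c=cam(p,o); img=p["img"]; cv2.imwrite(sys.argv[1],img)
T=R.from_rotvec(o["eef_rot"]).as_matrix()
print("t",o["time"],"tcp",(1e3*np.array(o["tool_pos"])).round(1),"xang",np.degrees(np.arctan2(T[1,0],T[0,0])).round(2),"zax",T[:,2].round(4))
print(np.round(p["hand_eye"],3).tolist(),"cam",c[2].round(2).tolist(),(-c[2].T@c[3]).round(3))
b,g,r=[img[...,i].astype(int) for i in range(3)]
m=((r-b>22))&(r>110)
q=rect(c,m); print("front",[np.round(v,1).tolist() for v in q])
E
python3 wr.py pics/w1.png
```

```text
time: 3.1
tool_pos: [0.4758, 0.2471, 0.3348]
eef_rot: [-0.504, 3.1, 0.0]
contact_force: [-0.6, 0.3, 0.7]
width: 1.004
grasp_force: 0.0
time: 3.3
tool_pos: [0.4753, 0.2478, 0.3346]
eef_rot: [0.501, -3.101, -0.001]
contact_force: [-0.7, 0.1, 0.1]
width: 1.0
grasp_force: 0.0
t 3.3 tcp [475.3 247.8 334.6] xang -161.65 zax [-7.e-04  4.e-04 -1.e+00]
[[-0.0, -0.945, -0.327, 0.085], [1.0, 0.0, -0.001, 0.001], [0.001, -0.327, 0.945, 0.032], [0.0, 0.0, 0.0, 1.0]] cam [[-0.31, 0.95, -0.0], [0.9, 0.3, 0.33], [0.31, 0.1, -0.95]] [0.394 0.222 0.303]
front [[535.5, 267.7], [198.8, 57.5], 18.6, [[432.1000061035156, 263.29998779296875], [450.3999938964844, 208.8000030517578], [638.9000244140625, 272.1000061035156], [620.5999755859375, 326.6000061035156]]]
```

View pics/w1.png

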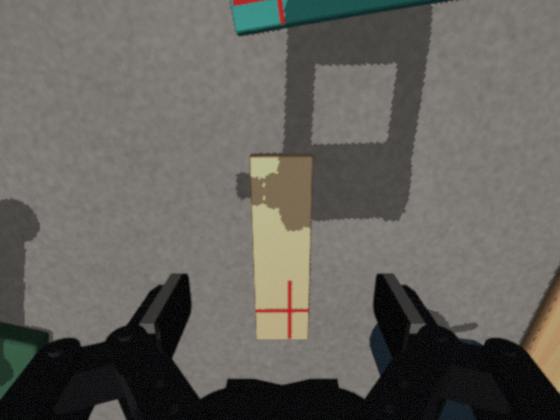

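Wrist view: the front is centred between the open fingers (280,250), with the red cross near (290,311). I'll descend and grip.

```bash
python3 -m inch '[[0,0,0.0162,-0.004],[0,0,0.0162,0],[0,0,0.0162,0],[0,0,0.0162,0],[0,0,0.0162,0],[0,0,0.0162,0],[0,0,0.0162,0],[0,0,0.0162,0],[0,0,0.0162,0],[0,0,0.0082,0],[0,0,0.0082,0],[0,0,0,0],[0,0,0,0]]' - 25 && python3 -m inch '[[0,0,0,0],[0,0,0,0],[0,0,0,0],[0,0,0,0],[0,0,0,0],[0,0,0,0],[0,0,0,0],[0,0,0,0]]' 0.05 25
```

```text
time: 4.65
tool_pos: [0.4752, 0.2486, 0.1729]
eef_rot: [-0.511, 3.099, 0.0]
contact_force: [-0.4, -0.2, 0.3]
width: 1.002
grasp_force: 0.0
time: 5.45
tool_pos: [0.4756, 0.2483, 0.1734]
eef_rot: [-0.51, 3.099, 0.0]
contact_force: [-1.8, -0.8, 4.5]
width: 0.649
grasp_force: 28.1
```

Run:
```python
from h import *
p=viewer.camera("top"); c=cam(p); img=p["img"]
b,g,r=[img[...,i].astype(int) for i in range(3)]
m=((r-b>22))&(r>110); s=np.zeros_like(m); s[140:240,335:420]=m[140:240,335:420]
print([np.round(v,1).tolist() for v in rect(c,s)])
```

```text
[[488.7, -209.4], [57.3, 160.2], 60.3, [[404.8999938964844, -194.60000610351562], [544.0999755859375, -274.1000061035156], [572.5, -224.3000030517578], [433.3999938964844, -144.8000030517578]]]
```

```bash
python3 -m inch '[[0.0015,-0.005,0,0],[0.003,-0.01,0,0],[0.0046,-0.0152,0,0],[0.0046,-0.0152,0,0],[0.0046,-0.0152,0,0],[0.0046,-0.0152,0,0],[0.0046,-0.0152,0,0],[0.0046,-0.0152,0,0],[0.0046,-0.0152,0,0],[0.0046,-0.0152,0,0],[0.0046,-0.0152,0,0],[0.0046,-0.0152,0,0],[0.0046,-0.0152,0,0],[0.0046,-0.0152,0,0],[0.0046,-0.0152,0,0],[0.0046,-0.0152,0,0],[0.0046,-0.0152,0,0],[0.0046,-0.0152,0,0],[0.0046,-0.0152,0,0],[0.0046,-0.0152,0,0]]' && python3 -m inch '[[0.0046,-0.0152,0,0],[0,0,0,0],[0,0,0,0]]' && python3 wr.py pics/w2.png
python3 - <<'E'
from h import *
P={n:viewer.camera(n)["img"] for n in ("scene","top")}
w=cv2.imread("pics/w2.png"); f=lambda i,k:cv2.resize(i,None,fx=k,fy=k,interpolation=cv2.INTER_CUBIC)
A=f(P["scene"][205:305,190:330],4); B=f(P["top"][90:165,260:330],4)
cv2.imwrite("pics/sc2.png",P["scene"]);cv2.imwrite("pics/top2.png",P["top"])
o=np.zeros((600,800,3),np.uint8); o[:300,:400]=cv2.resize(w,(400,300)); o[:300,400:680]=B; o[300:600,0:420]=f(P["scene"][205:305,190:330],3)
cv2.imwrite("pics/c2.png",o)
E
```

```text
time: 7.5
tool_pos: [0.485, -0.0539, 0.1734]
eef_rot: [-0.509, 3.099, 0.002]
contact_force: [0.5, 4.7, 8.7]
width: 0.651
grasp_force: 28.4
time: 7.8
tool_pos: [0.4856, -0.0713, 0.1734]
eef_rot: [-0.509, 3.099, -0.006]
contact_force: [-0.2, -4.9, 8.1]
width: 0.652
grasp_force: 28.3
t 7.8 tcp [485.6 -71.3 173.4] xang -161.33 zax [ 0.0015 -0.0033 -1.    ]
[[-0.0, -0.945, -0.327, 0.085], [1.0, 0.0, -0.001, 0.001], [0.001, -0.327, 0.945, 0.032], [0.0, 0.0, 0.0, 1.0]] cam [[-0.32, 0.95, -0.0], [0.89, 0.3, 0.33], [0.31, 0.1, -0.94]] [ 0.405 -0.098  0.141]
front [[462.2, -192.9], [55.5, 94.4], 60.5, [[407.3999938964844, -193.6999969482422], [489.6000061035156, -240.3000030517578], [516.9000244140625, -192.0], [434.79998779296875, -145.39999389648438]]]
```

View pics/c2.png

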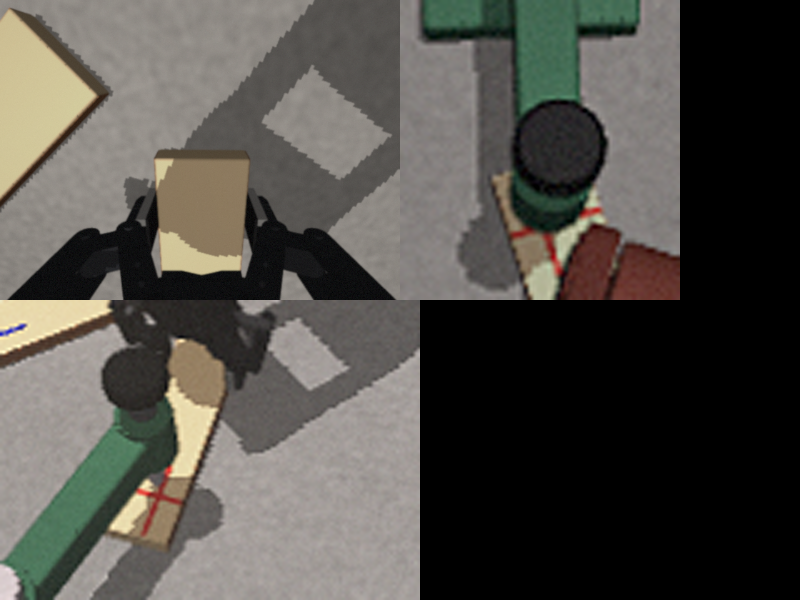

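Run:
```python
from h import *
i=cv2.imread("pics/sc2.png")[245:300,215:275]
cv2.imwrite("pics/z2.png",np.hstack([cv2.resize(i,None,fx=10,fy=10,interpolation=cv2.INTER_CUBIC)]))
```

```text
(no output)
```

View pics/z2.png

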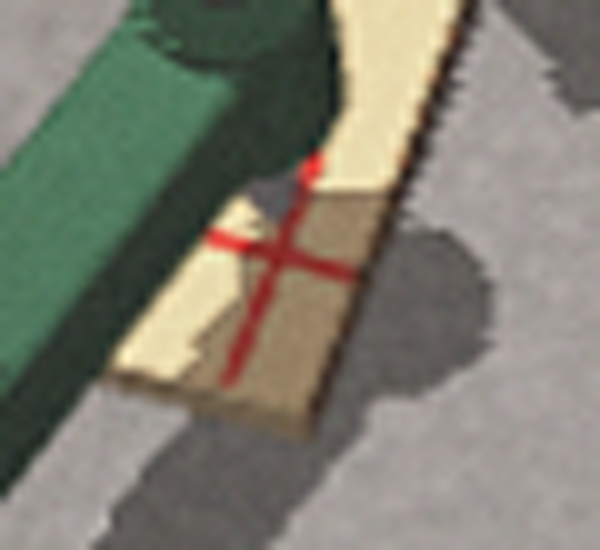

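```bash
cat >> h.py <<'E'
def lines(c,img,roi):
    """cross centre: fit the two red lines in world plane z=.018, by RANSAC-ish kmeans on direction 18.6 deg"""
    x0,y0,x1,y1=roi; m=np.zeros(img.shape[:2],bool); b,g,r=[img[...,i].astype(int) for i in range(3)]
    m[y0:y1,x0:x1]=((r-g>35)&(r-b>25)&(r>1.6*g))[y0:y1,x0:x1]
    ys,xs=np.nonzero(m); return at_z(c,np.c_[xs,ys],.018)[:,:2]*1000
E
python3 - <<'E'
from h import *
yaw=np.radians(18.67); U=np.array([np.cos(yaw),np.sin(yaw)]); V=np.array([-U[1],U[0]])
for n,f,roi in (("scene","sc2",(225,255,262,290)),("top","top2",(275,130,320,165))):
    c=cam(viewer.camera(n)); img=cv2.imread(f"pics/{f}.png"); w=lines(c,img,roi)
    if n=="scene":
        print("tip",at_z(c,[[242.2,267.0]],.04)*1e3,"cross",at_z(c,[[242.7,270.0]],.018)*1e3)
        k0=np.array(at_z(c,[[242.7,270.0]],.018)[0,:2]*1e3)
    d=(w-k0); u=d@U; v=d@V
    a=(abs(u)<4.5)&(abs(v)>5); b=(abs(v)<4.5)&(abs(u)>5)
    print(n,len(w),"u",np.median(u[a]),u[a].mean(),a.sum(),"v",v[b].mean(),b.sum()); 
    if n=="top": np.set_printoptions(suppress=True);print(np.c_[u,v].round(1)[::4].tolist())
    print("cross",k0+U*u[a].mean()+V*v[b].mean())
E
```

```text
tip [[605.950534   -21.73068844  40.        ]] cross [[603.61902395 -24.82315159  18.        ]]
scene 66 u 0.44006082653816647 0.35861044725582725 20 v -0.932277855149786 36
cross [604.25720159 -25.59157384]
top 287 u -0.8122036013573013 -1.109009122790814 19 v 0.6925433528836681 34
[[0.8, -24.9], [-0.8, -21.8], [-9.8, -26.3], [-0.7, 10.4], [-13.5, -30.1], [-0.1, 20.1], [-2.9, 11.1], [-14.4, -24.8], [-17.2, -33.8], [-3.1, 18.6], [-15.2, -19.5], [-18.1, -28.5], [-20.9, -37.5], [-18.2, -21.0], [-21.1, -30.0], [-13.4, 2.2], [-20.5, -20.3], [-23.3, -29.3], [-28.3, -45.0], [-21.3, -15.0], [-24.2, -24.0], [-27.0, -33.0], [-17.9, 3.7], [-23.6, -14.3], [-26.5, -23.3], [-29.3, -32.2], [-20.2, 4.4], [-25.9, -13.5], [-28.7, -22.5], [-33.0, -36.0], [-35.9, -45.0], [-27.4, -10.5], [-30.3, -19.5], [-33.1, -28.5], [-37.4, -42.0], [-30.4, -12.0], [-33.3, -21.0], [-37.6, -34.5], [-40.4, -43.5], [-31.3, -6.8], [-34.1, -15.7], [-37.0, -24.7], [-42.0, -40.5], [-32.8, -3.8], [-35.7, -12.8], [-38.5, -21.7], [-42.8, -35.2], [-35.1, -3.0], [-37.9, -12.0], [-40.8, -21.0], [-44.4, -32.2], [-47.2, -41.2], [-39.5, -9.0], [-42.3, -18.0], [-46.6, -31.4], [-49.5, -40.4], [-41.0, -6.0], [-43.9, -15.0], [-48.2, -28.4], [-51.0, -37.4], [-43.3, -5.3], [-46.2, -14.2], [-50.4, -27.7], [-53.3, -36.7], [-44.8, -2.3], [-47.7, -11.2], [-52.0, -24.7], [-54.8, -33.7], [-47.1, -1.5], [-50.0, -10.5], [-54.2, -23.9], [-57.1, -32.9]]
cross [602.34667819 -24.5220639 ]
```

Scene zoom: the tip is at (242.2,267) and the cross at (242.7,270). Allowing for height, the cross is about 4 mm short in +y, and x is uncertain. I'll correct y, let go, and look from the wrist.

```bash
python3 -m inch '[[-0.0006,0.0018,0,0],[-0.0006,0.0018,0,0],[0,0,0,0],[0,0,0,0]]' && python3 -m inch '[[0,0,0,0],[0,0,0,0],[0,0,0,0],[0,0,0,0]]' 0.068 && python3 -m inch '[[0,0,-0.005,0],[0,0,-0.01,0],[0,0,-0.015,0],[0,0,-0.02,0],[0,0,-0.02,0],[0.01,0,-0.02,0],[0.01,0,-0.02,0],[0.01,0,-0.02,0],[0.01,0,-0.02,0],[0,0,0,0],[0,0,0,0]]' && python3 wr.py pics/w3.png
```

```text
time: 8.45
tool_pos: [0.4857, -0.0671, 0.1734]
eef_rot: [-0.509, 3.099, -0.005]
contact_force: [1.0, -3.6, 7.7]
width: 0.649
grasp_force: 28.3
time: 8.85
tool_pos: [0.4846, -0.0651, 0.1718]
eef_rot: [0.51, -3.098, -0.001]
contact_force: [0.0, 0.2, 0.4]
width: 0.796
grasp_force: 0.0
time: 9.95
tool_pos: [0.4476, -0.078, 0.3232]
eef_rot: [-0.509, 3.098, -0.002]
contact_force: [0.3, 0.5, -0.4]
width: 0.795
grasp_force: 0.0
t 9.95 tcp [447.6 -78.  323.2] xang -161.32 zax [ 2.4e-03 -6.0e-04 -1.0e+00]
[[-0.0, -0.945, -0.327, 0.085], [1.0, 0.0, -0.001, 0.001], [0.001, -0.327, 0.945, 0.032], [0.0, 0.0, 0.0, 1.0]] cam [[-0.32, 0.95, -0.0], [0.89, 0.3, 0.33], [0.31, 0.1, -0.94]] [ 0.367 -0.105  0.291]
front [[489.9, -210.2], [56.8, 159.4], 60.1, [[406.70001220703125, -195.10000610351562], [544.9000244140625, -274.5], [573.2000122070312, -225.1999969482422], [435.0, -145.8000030517578]]]
```

View pics/w3.png

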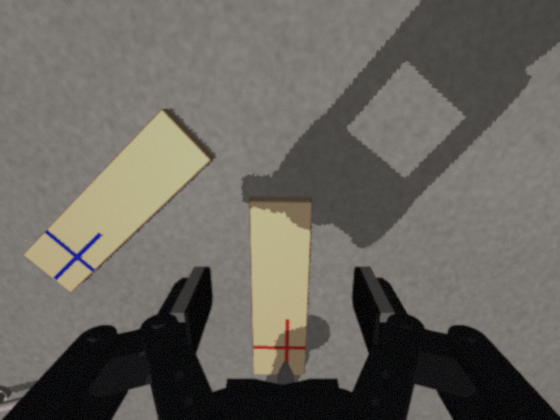

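Wrist view: the front lies free, with the red cross at (287,348). The grey punch cone ends near (286,362). I'll zoom in on that.

Run:
```python
from h import *
i=cv2.imread("pics/w3.png")[325:385,240:320]
cv2.imwrite("pics/z3.png",cv2.resize(i,None,fx=10,fy=10,interpolation=cv2.INTER_CUBIC))
o=telemetry.get_obs(); p=viewer.camera("wrist"); c=cam(p,o)
print("cross",at_z(c,[[287,347.5]],.018)*1e3,"tip",at_z(c,[[286,363]],.04)*1e3, at_z(c,[[287,364]],.04)*1e3)
```

```text
cross [[600.34798634 -20.07172906  18.        ]] tip [[599.81962026 -21.61818283  40.        ]] [[600.6929976  -20.27664544  40.        ]]
```

View pics/z3.png

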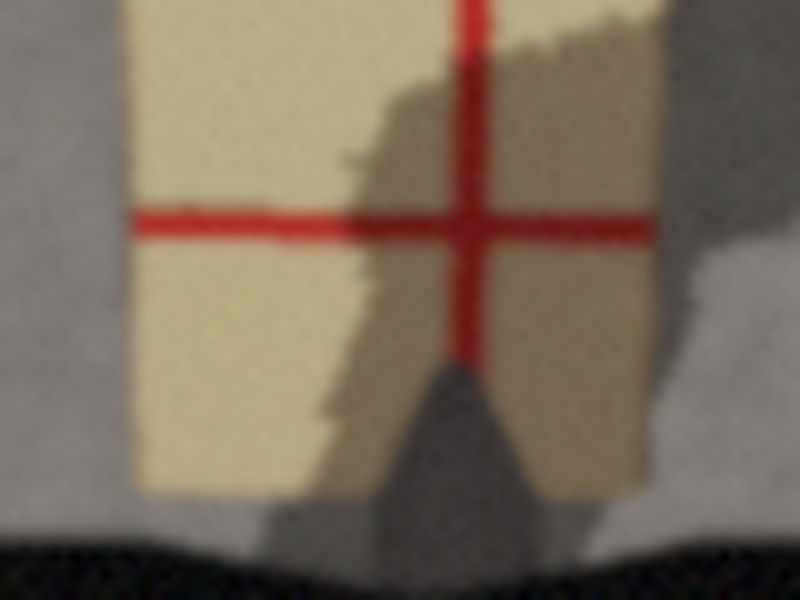

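Run:
```python
from h import *
o=telemetry.get_obs(); p=viewer.camera("wrist"); c=cam(p,o)
k=at_z(c,[[286.75,347.35]],.018)*1e3
for uv in ([285.25,360.4],[285.25,362.8]): t=at_z(c,[uv],.04)*1e3; print("tip",t,"tip-cross",t-k)
print(k)
t=np.array([.6003,-.022,.04]); a=np.linspace(0,6.28,9)
for r in (0,.0025): print(px(c,[[t[0]+r*np.cos(s),t[1]+r*np.sin(s),.04] for s in a]).round(1).tolist())
s=viewer.camera("scene"); cs=cam(s); cv2.imwrite("pics/sc3.png",s["img"])
w=lines(cs,s["img"],(225,255,262,290)); yaw=np.radians(18.67); U=np.array([np.cos(yaw),np.sin(yaw)]); V=np.array([-U[1],U[0]])
k0=np.array([604.3,-21.8])
for _ in range(3):
    d=w-k0;u=d@U;v=d@V;A=(abs(u)<4.)&(abs(v)>5); B=(abs(v)<4.)&(abs(u)>5); k0=k0+U*u[A].mean()+V*v[B].mean(); print("scene cross",k0,A.sum(),B.sum())
I=cv2.resize(s["img"][250:285,225:265],None,fx=15,fy=15,interpolation=cv2.INTER_CUBIC); cv2.imwrite("pics/z4.png",I)
print(np.array([[px(cs,[x/1e3,y/1e3,.04])[0]] for x,y in (k0,k0+[0,-2],k0+[-2,0])]).round(2).tolist())
```

```text
tip [[595.76529162 -23.39399569  40.        ]] tip-cross [[-3.2836051 -3.0053163 22.       ]]
tip [[598.59462928 -22.42611276  40.        ]] tip-cross [[-0.45426744 -2.03743337 22.        ]]
[[599.04889673 -20.38867939  18.        ]]
[[285.1, 364.2], [285.1, 364.2], [285.1, 364.2], [285.1, 364.2], [285.1, 364.2], [285.1, 364.2], [285.1, 364.2], [285.1, 364.2], [285.1, 364.2]]
[[284.3, 366.1], [286.2, 366.0], [287.5, 364.8], [287.4, 363.3], [285.9, 362.3], [284.0, 362.4], [282.7, 363.6], [282.8, 365.1], [284.3, 366.1]]
scene cross [604.38335338 -21.2450566 ] 21 40
scene cross [604.38335338 -21.2450566 ] 21 40
scene cross [604.38335338 -21.2450566 ] 21 40
[[[242.76, 266.62]], [[242.1, 266.2]], [[243.28, 266.0]]]
```

View pics/z4.png

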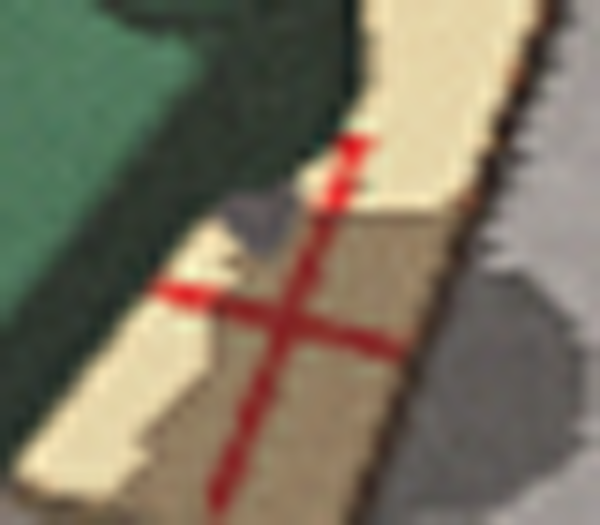

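The scene and wrist zooms agree if the tip is a 5 mm flat end: the tip lies about (-0.8,-2.5) mm from the cross. I'll regrip and nudge.

```bash
python3 -m inch '[[-0.01,0,0.02,0],[-0.01,0,0.02,0],[-0.01,0,0.02,0],[-0.01,0,0.02,0],[0,0,0.02,0],[0,0,0.02,0],[0,0,0.015,0],[0,0,0.008,0],[0,0,0.005,0],[0,0,0,0],[0,0,0,0]]' && python3 -m inch '[[0,0,0,0],[0,0,0,0],[0,0,0,0],[0,0,0,0],[0,0,0,0],[0,0,0,0]]' 0.05 20 && python3 -m inch '[[0.0008,-0.001,0,0],[0.0007,-0.001,0,0],[0,0,0,0],[0,0,0,0]]'
```

```text
time: 11.25
tool_pos: [0.4858, -0.0653, 0.175]
eef_rot: [-0.51, 3.099, -0.001]
contact_force: [0.5, 0.1, -0.1]
width: 0.798
grasp_force: 0.0
time: 11.85
tool_pos: [0.4861, -0.0655, 0.1756]
eef_rot: [-0.51, 3.098, -0.002]
contact_force: [0.6, -0.4, 5.7]
width: 0.647
grasp_force: 22.1
time: 12.25
tool_pos: [0.4856, -0.0672, 0.1756]
eef_rot: [-0.51, 3.097, 0.0]
contact_force: [0.5, 3.3, 5.3]
width: 0.649
grasp_force: 21.8
```

```bash
cat > sc.py <<'E'
from h import *
w=[]
for _ in range(3):
    s=viewer.camera("scene"); cs=cam(s); w.append(lines(cs,s["img"],(225,255,262,290)))
w=np.vstack(w)
yaw=np.radians(18.67); U=np.array([np.cos(yaw),np.sin(yaw)]); V=np.array([-U[1],U[0]])
k0=np.array([603.6,-23.5])
for _ in range(4):
    d=w-k0;u=d@U;v=d@V;A=(abs(u)<4.)&(abs(v)>5); B=(abs(v)<4.)&(abs(u)>5); k0=k0+U*u[A].mean()+V*v[B].mean()
print("scene cross",k0,A.sum(),B.sum(),"slopes",np.polyfit(v[A],u[A],1)[0],np.polyfit(u[B],v[B],1)[0])
cv2.imwrite("pics/sc_last.png",s["img"])
E
python3 -m inch '[[0.0006,-0.0006,0,0],[0,0,0,0],[0,0,0,0]]'; python3 sc.py
```

```text
time: 12.55
tool_pos: [0.4853, -0.068, 0.1756]
eef_rot: [-0.509, 3.097, 0.0]
contact_force: [1.9, 3.7, 6.0]
width: 0.651
grasp_force: 21.8
scene cross [604.08061377 -22.97947038] 65 114 slopes 0.027651738073928653 -0.013720834816959935
```

```bash
python3 -m inch '[[0.0004,-0.0004,0,0],[0,0,0,0],[0,0,0,0]]' && python3 -m inch '[[0,0,0,0],[0,0,0,0],[0,0,0,0],[0,0,0,0]]' 0.068 && python3 -m inch '[[0,0,-0.005,0],[0,0,-0.01,0],[0,0,-0.015,0],[0,0,-0.02,0],[0,0,-0.02,0],[0.01,0,-0.02,0],[0.01,0,-0.02,0],[0.01,0,-0.02,0],[0.01,0,-0.02,0],[0,0,0,0],[0,0,0,0]]' && python3 sc.py
python3 - <<'E'
from h import *
o=telemetry.get_obs(); p=viewer.camera("wrist"); c=cam(p,o); s=cv2.imread("pics/sc_last.png")
f=lambda i,k:cv2.resize(i,None,fx=k,fy=k,interpolation=cv2.INTER_CUBIC)
A=f(p["img"][335:385,265:305],10); B=f(s[250:283,230:256],15)
H=500; O=np.hstack([A,B[:500]]) ; print(O.shape); cv2.imwrite("pics/z5.png",O)
J=[px(c,[x/1e3,y/1e3,z])[0] for x,y,z in ((599,-20.4,.018),(600,-20.4,.018),(599,-19.4,.018),(599,-20.4,.04),(600,-20.4,.04),(599,-19.4,.04))]
print(np.round(J,2).tolist(),o["tool_pos"])
np.save("c.npy",np.r_[o["tool_pos"],o["eef_rot"]])
E
```

```text
time: 13.0
tool_pos: [0.485, -0.0685, 0.1756]
eef_rot: [-0.509, 3.096, 0.0]
contact_force: [1.5, 3.5, 5.8]
width: 0.649
grasp_force: 21.8
time: 13.4
tool_pos: [0.4835, -0.0688, 0.1741]
eef_rot: [0.51, -3.099, -0.001]
contact_force: [0.5, -0.6, 0.1]
width: 0.794
grasp_force: 0.0
time: 14.5
tool_pos: [0.4462, -0.0817, 0.3252]
eef_rot: [-0.509, 3.098, -0.002]
contact_force: [0.5, -0.0, 0.3]
width: 0.794
grasp_force: 0.0
scene cross [603.77754447 -23.9694251 ] 60 120 slopes 0.01301806869405601 -0.004037099711995399Traceback (most recent call last):
  File "<stdin>", line 5, in <module>
    return _nx.concatenate(arrs, 1, dtype=dtype, casting=casting)
           ~~~~~~~~~~~~~~~^^^^^^^^^^^^^^^^^^^^^^^^^^^^^^^^^^^^^^^
ValueError: all the input array dimensions except for the concatenation axis must match exactly, but along dimension 0, the array at index 0 has size 500 and the array at index 1 has size 495
```

Run:
```python
from h import *
o=telemetry.get_obs(); p=viewer.camera("wrist"); c=cam(p,o); s=cv2.imread("pics/sc_last.png")
f=lambda i,k:cv2.resize(i,None,fx=k,fy=k,interpolation=cv2.INTER_CUBIC)
A=f(p["img"][335:385,265:305],10); B=f(s[250:284,230:256],15)
cv2.imwrite("pics/z5.png",np.hstack([A,B[:500]]))
cv2.imwrite("pics/w5.png",p["img"]); np.save("c.npy",np.r_[o["tool_pos"],o["eef_rot"]])
```

```text
(no output)
```

View pics/z5.png

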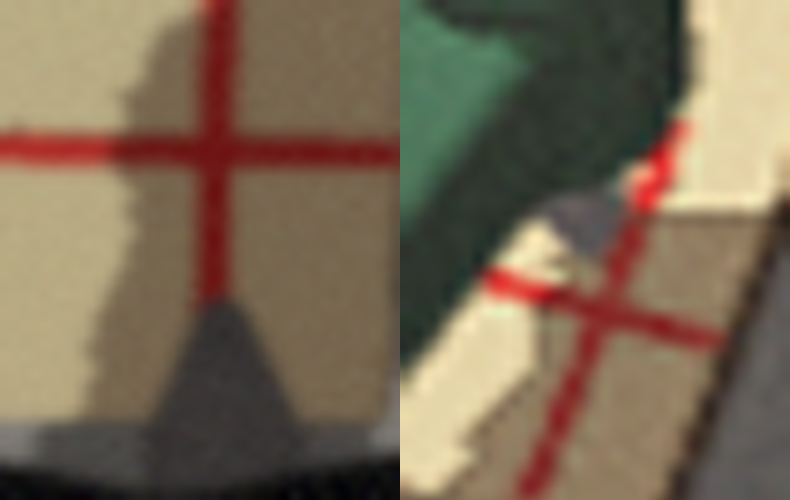

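Run:
```python
from h import *
v=np.load("c.npy"); p=viewer.camera("wrist"); c=cam(p,dict(tool_pos=v[:3],eef_rot=v[3:]))
k=at_z(c,[[286.35,349.7]],.018)*1e3; t=at_z(c,[[286.35,364.0]],.04)*1e3; print("wrist cross",k,"apex",t,t-k,"centre-cross",(t-k)[0,:2]+2.5*np.array([.945,.33]))
s=cam(viewer.camera("scene")); t=at_z(s,[[242.2,266.67]],.04)*1e3; print("scene",t,t[0,:2]-[603.78,-23.97]-2.5*np.array([.67,.74]))
```

```text
wrist cross [[601.55303691 -22.85577832  18.        ]] apex [[599.25063867 -23.96031757  40.        ]] [[-2.30239824 -1.10453925 22.        ]] centre-cross [ 0.06010176 -0.27953925]
scene [[605.24712517 -22.27455667  40.        ]] [-0.20787483 -0.15455667]
```

Wrist: cross (286.4,349.7), tip apex (286.4,364.0). Scene: tip (242.2,266.7). Both put the tip within 0.3 mm of the cross, so I'll press.

```bash
python3 -m inch '[[0,0,-0.025,0],[0,0,-0.025,0],[0,0,-0.025,0],[0,0,-0.025,0],[-0.02,0.001,0,0],[-0.02,0.001,0,0],[-0.02,0.001,0,0],[-0.02,0.001,0,0],[-0.02,0.001,0,0],[-0.02,0.001,0,0],[-0.02,0.001,0,0],[-0.013,0,0,0],[-0.013,0,0,0],[0,0,0,0],[0,0,0,0]]' 0 20 && python3 -m inch '[[0,0,0.01,0],[0,0,0.01,0],[0,0,0.01,0],[0,0,0.005,0],[0,0,0.005,0],[0,0,0.005,0],[0,0,0,0],[0,0,0,0]]'
```

```text
time: 16.35
tool_pos: [0.6009, -0.0219, 0.4242]
eef_rot: [0.51, -3.099, -0.0]
contact_force: [-0.6, 0.0, -0.3]
width: -0.001
grasp_force: 0.0
time: 17.15
tool_pos: [0.6011, -0.0218, 0.3797]
eef_rot: [-0.51, 3.1, -0.0]
contact_force: [-0.5, 0.5, 0.1]
width: 0.0
grasp_force: 0.0
```

```bash
python3 -m inch '[[0,0,0.004,0],[0,0,0.004,0],[0,0,0,0]]' && python3 -m inch '[[0,0,0.004,0],[0,0,0.004,0],[0,0,0.004,0],[0,0,0,0],[0,0,0,0]]' && python3 -m inch '[[0,0,0.002,0],[0,0,0.002,0],[0,0,0,0],[0,0,0,0]]'
```

```text
time: 17.45
tool_pos: [0.6014, -0.0219, 0.372]
eef_rot: [-0.51, 3.098, -0.001]
contact_force: [1.4, -0.9, 5.2]
width: -0.005
grasp_force: 2.1
time: 17.95
tool_pos: [0.6015, -0.0219, 0.3611]
eef_rot: [-0.51, 3.098, -0.001]
contact_force: [-0.4, 0.3, 7.1]
width: -0.001
grasp_force: 3.4
time: 18.35
tool_pos: [0.6015, -0.0219, 0.3575]
eef_rot: [-0.51, 3.098, -0.001]
contact_force: [-1.7, 0.3, 7.9]
width: 0.005
grasp_force: 3.9
```

```bash
python3 -m inch '[[0,0,0.0015,0],[0,0,0,0],[0,0,0,0]]' && python3 -m inch '[[0,0,0.0015,0],[0,0,0,0],[0,0,0,0]]'&& python3 -m inch '[[0,0,0.0015,0],[0,0,0,0],[0,0,0,0]]'
```

```text
time: 18.65
tool_pos: [0.6015, -0.0219, 0.3564]
eef_rot: [-0.51, 3.098, -0.001]
contact_force: [-2.3, 0.7, 9.5]
width: 0.002
grasp_force: 4.6
time: 18.95
tool_pos: [0.6015, -0.0219, 0.3563]
eef_rot: [-0.51, 3.098, -0.001]
contact_force: [-4.2, 0.4, 13.1]
width: 0.002
grasp_force: 6.9
time: 19.25
tool_pos: [0.6016, -0.0219, 0.3561]
eef_rot: [-0.51, 3.098, -0.001]
contact_force: [-7.1, 0.5, 18.0]
width: -0.001
grasp_force: 9.3
```

The tip met the front: z stopped at 0.356 and the force climbed to 18 N. I'll retract straight up.

```bash
python3 -m inch '[[0,0,-0.002,0],[0,0,-0.003,0],[0,0,-0.004,0],[0,0,-0.006,0],[0,0,-0.01,0],[0,0,-0.015,0],[0,0,-0.02,0],[0,0,-0.02,0],[0,0,-0.02,0],[0.03,0,0,0],[0.04,0,0,0],[0.04,0,0,0],[0.04,0,0,0],[0.03,0,0,0],[0,0,0,0],[0,0,0,0],[0,0,0,0]]'; python3 sc.py
python3 - <<'E'
from h import *
a=cv2.imread("pics/sc_last.png")
s=viewer.camera("scene"); b,g,r=[s["img"][...,i].astype(int) for i in range(3)]
for n,i in (("before",cv2.imread("pics/scene0.png")),("now",s["img"])):
    b,g,r=[i[...,k].astype(int) for k in range(3)]; m=(r-b>22)&(r>110); q=np.zeros_like(m); q[185:235,165:225]=m[185:235,165:225]
    ys,xs=np.nonzero(q); print(n,xs.mean(),ys.mean(),len(xs))
    k=i[215:245,220:250].max(2)<75; ys,xs=np.nonzero(k); print("knob",xs.mean(),ys.mean(),ys.min())
E
```

```text
time: 20.95
tool_pos: [0.431, -0.0794, 0.4512]
eef_rot: [-0.51, 3.099, 0.0]
contact_force: [-0.4, 0.3, 0.3]
width: -0.001
grasp_force: 0.0
scene cross [603.81416742 -23.91556336] 63 120 slopes 0.014189947163852844 -0.005130461344778196
before 198.43544857768052 210.19146608315097 914
knob 15.61505376344086 17.66021505376344 5
now 198.45602605863192 210.20304017372422 921
knob 15.438478747203579 17.619686800894854 5
```

The front hasn't moved, the punch is back up, and the other front is where it started. Handing in.

```bash
python3 -c "
from rig import ctrl
print(ctrl.finish_job())"
```

```text
the job is handed in; nothing more can be done
None
```

The job is handed in: I slid the front with the red cross under the punch (tip within about 0.3 mm of the cross by two cameras), let go, pressed the punch onto the cross, and it sprang back up; the blue-cross front did not move.

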